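Lock the food holder of a mandoline slicer with its pin

TASK

Make the slicer safe to put away: slide the food holder by its black knob up the sloped deck until it touches its end stop and its lug stands inside the latch fork, then take the red-headed pin from the wooden block and push it through fork and lug until its head is fully home in the orange collar. Leave the black-headed spare pin in its block and the other things on the worktop where they are.

Things in the scene. Friction and masses are not known exactly. Their poses are not given: they have to be found in the camera images.
- slicer_deck: White sloped deck (250 x 140 mm) of a mandoline slicer fixed to the worktop. Origin: centre of the deck's upper surface, 110 mm up. x points up the slope, away from the robot; y across to the left; z square off the deck, leaning 35 degrees from vertical towards the robot. Grasp things on it with the tool tilted along this z and the fingers closing along y.
- fork_mid (a point): Deck point x = 95, y = 0, z = 35 mm: top of the latch fork's upper tine when the fork is centred. The fork (two steel tines, 42 x 46 x 8 mm, tops at deck z = 35 and 16 mm, 13.5 mm holes along deck z) is clamped up to 10 mm to either side in deck y; where is not reported: feel for the hole. Above about 15 N sideways it shifts.
- collar_mid (a point): Deck point x = 95, y = 0, z = 43 mm: centre of the top face of the orange collar (outer 39, inner 27 mm diameter, 8 mm deep, round the upper hole, moves with the fork) when the fork is centred. A spring plunger in the hole below it drags on the pin with several N, so the pin does not slide home by itself.
- carriage_knob (a point): On the axis of the black knob (30 mm diameter from 7 mm below to 7 above this point; top 11 above) of the grey food holder, which slides along deck x; always at deck y = 0, z = 46 mm. Starts at deck x = -40 to -5 mm; end stop at x = 40 mm, where its lug's slot (14 x 36 mm, deck z = 17.5 to 25.5) lines up with the fork. About 7 N moves it up; it stays where it is left.
- lock_pin: Steel pin with red head, upright in one of the block's two holes. Origin: centre of its nose end; z along the axis to the head. Shank 12 mm diameter, 33 long, first 6 mm tapered to a 9 mm nose; head 22 mm diameter, z = 33 to 43 mm, 6 mm clear of the block. Seated: origin at deck z = 2 mm, head 2 mm proud of the collar, so let go before the end and push with closed fingertips.
- spare_pin: Spare pin of the same size with a black head, in the other hole of the block; origin as the red one. To be left there.
- pin_block: Fixed wooden block, 60 x 130 x 35 mm; origin at the centre of its underside, z up; its two holes (27 mm deep) lie at y = +35 and -35 mm of its own frame. Grasp a pin with the fingers closing along the block's x.
- onion: loose onion, 63 mm, bystander
- tomato: loose tomato, 65 mm, bystander
- lemon: loose lemon, 75 mm long, bystander
- salt: salt shaker, 44 mm wide, 90 mm tall, bystander
- jam: jam jar, 68 mm wide, 84 mm tall, bystander
- peeler: black peeler lying flat, 170 mm long, bystander
Things that resemble listed ones, but are neither listed nor needed, are in the scene too. Leave any purple or turquoise look-alike of the pin_block alone.

How it is judged (in metres and radians):
On the way, in this order (a step that is already met when the one before it is completed fails the run):
1. the food holder is up at its end stop (within 4 mm) (x of carriage_knob in the frame of slicer_deck above 0.036 m), for 0.2 s.
2. the red-headed pin stands in the fork's hole, its nose past the upper tine and into the lug, the holder still at the stop (x of carriage_knob in the frame of slicer_deck above 0.036 m and x of lock_pin in the frame of slicer_deck between 0.09 and 0.1 m and y of lock_pin in the frame of slicer_deck between -0.014 and 0.014 m and angle between the z axis of lock_pin and the z axis of slicer_deck, either way round below 0.12 rad and z of lock_pin in the frame of slicer_deck below 0.023 m), for 0.1 s.
At the end, for the whole second after the job is handed in: The food holder is at its end stop (within 4 mm), the red-headed pin is at rest through fork and lug, square to the deck (within 7 degrees) and home (head within 2.5 mm of its seat), and the black-headed pin stands in its block (x of carriage_knob in the frame of slicer_deck above 0.036 m and x of lock_pin in the frame of slicer_deck between 0.09 and 0.1 m and y of lock_pin in the frame of slicer_deck between -0.014 and 0.014 m and angle between the z axis of lock_pin and the z axis of slicer_deck, either way round below 0.12 rad and z of lock_pin in the frame of slicer_deck between -0.001 and 0.0045 m and linear speed of lock_pin below 0.01 m/s and distance between spare_pin and pin_block below 0.05 m and angle between spare_pin's own z axis and vertical below 0.2 rad); the robot touches nothing.
It fails at once if a bystander (onion, tomato, lemon, salt shaker, jam jar or peeler) is moved more than 30 mm (distance of any of onion, tomato, lemon, salt, jam, peeler from where it was at the start of the episode above 0.03 m).
It fails at once if the black-headed spare pin is pulled out of its hole (z of spare_pin in the frame of pin_block above 0.033 m).
It also fails if it takes over 64 s, if anything falls off the work surface, if the arm or the gripper's body presses on something with over 40 N, if the wrist force passes 120 N, or if a joint passes its speed limit or range.

ROBOT

A 6-joint arm with a two-finger parallel gripper is mounted at the origin on a cart in front of the work surface, level with it; the furniture and walls round the work are solid. World frame = base frame: x ahead of the robot, y to its left, z up, the work surface at z = 0. Lengths are in m, angles in degrees, forces in N, time in s.
With the tool pointing down it reaches from about 0.3 to 0.75 m from the base axis. Payload 8.5 kg.
Tool frame: the origin (TCP) lies midway between the tips of the shut fingers; the grasp point (between the pads) lies grasp_offset behind it (grasp_offset is the distance from the TCP to the grasp point, in m); z points along the fingers, y is the line along which they close (so a half turn about z gives the same grasp; the last joint's range is limited). The gripper opens to 85 mm and grips with 20 to 120 N. Pads are 22 mm wide; open, the fingers measure 114 mm over their backs; the gripper's body (76 mm by 85 mm) begins 54 mm behind the grasp point. The pads swing forward as they close: fully open they stand 13 mm farther back than shut.
Start: joints at [-84.299, 21.807, 74.336, -0, 83.858, -12.336], TCP at [0.17, -0.523, 0.193] pointing down, gripper open.
Joint ranges: [-178.18, 178.18], [-50.72, 133.34], [12.68, 142.11], [-81.47, 261.47], [9.98, 163.14], [-165.26, 165.26]. Speed limits (degrees/s): [136.94, 136.94, 180, 180, 180, 180].

INTERFACE

Orientations are given as a 3x3 rotation matrix whose columns are the frame's x, y, z axes.
In Python, from rig import observe, get_image, camera_params, close_job, grasp_offset gives the robot as it stands.
- The arm moves only by the shell command python3 -m handwheel 'ROWS' [OPENING] [FORCE]. ROWS is JSON, a list of rows, each a list of 2 entries, a list of its own where there are three numbers: the shift along the tool's x, y, z as a fraction of full scale, then the turn, a rotation vector about the tool's x, y, z as a fraction of full scale. In form: [[[dx, dy, dz], [ax, ay, az]], ...]. A call has 1 to 10 rows; each row is the pose to reach, as a shift and turn from the pose commanded when the call began, along the tool's axes at that moment, turning the shorter way round; what a row does not reach only later rows make up. Full scale, the value 1, is 0.5 m for a shift and pi rad for a turn. A row lasts 1/10 s, in which the tool goes at most 50 mm and 8.59 degrees, less where a joint would pass 70% of its speed; a pose out of reach is approached as far as the arm can. A call with a number of a shift or a turn outside -1 to 1 is refused whole. A call with a gripper value outside its range is refused whole. OPENING is the opening, from 0 (shut) to 1 (fully open), set as the call begins (- or left out, the last holds). The fingers move at their own pace and stop on an object; FORCE is the grip in N (left out, the last holds). Time passes only in rows, so rows that repeat a pose let the fingers close. It gives the time, the measured TCP pose, the force, the opening and the grip force at its end, in the units of the state.
- observe(): the state, without advancing time (a new reading comes with each control period).
- get_image(name): name is "scene" or "top"; returns (picture, depth): 480x640x3 uint8, red, green, blue; 480x640 float32, m along the optical axis (not along the pixel's ray), 0 where there is no reading.
- camera_params(name): a dict with "K" (3x3 intrinsics, pixels), "R" (3x3) and "t" (3): a world point X has camera coordinates R X + t. Camera axes: x right, y down, z forward; pixel columns grow to the right and rows downward; lengths in m; the calibration is good to about 2 mm. A picture is of the moment at which its call begins. camera_params takes no time and is no camera call.
- close_job(): hands the job in; it is judged then, once.
The state is a dict: "time_s": time; "q": joint angles; "qvel": joint speeds; "joint_efforts": joint torques, N m; "position": TCP position; "tool_rot": TCP orientation; "ft_force": force on the tool from outside, world axes, zero at the start; "wrist_torque": the same for the moment, N m; "grip_width": finger opening in m; "gripper_force": force on a finger pad.
Only numpy, scipy, OpenCV 4.12 (cv2) and the standard library are available. Lean on these libraries where they do the work, as an engineer would, in place of code of your own. Each camera call takes 0.05 s, during which the arm holds its last target. There are 200 camera calls.

## Working session

There is one attempt and no reset: what is moved stays moved. The work goes in short steps, Python scripts to look and compute and a shell command to move; the robot and the scene stay as the last step left them, time stands still between calls to the robot, and variables do not carry over. Pictures are saved under pics/ and viewed, at most 10 in all, crops included, and the job is handed in when it is done.

```bash
ls; mkdir -p pics
python3 - <<'E'
from rig import *
import cv2,numpy as np
print(observe()); print(grasp_offset if not callable(grasp_offset) else grasp_offset())
for n in("scene","top"):
    p,d=get_image(n); np.savez(f'/tmp/{n}.npz',p=p,d=d); cv2.imwrite(f'pics/{n}0.png',p[:,:,::-1]); print(n,camera_params(n))
E
```

```text
pics
{'time_s': 0.0, 'q': array([-8.43000107e+01,  2.18425655e+01,  7.43849832e+01,  8.01279904e-04,
        8.38573482e+01, -1.23352780e+01]), 'qvel': array([ 0.00209109, -0.0487706 , -0.01473089, -0.00711384,  0.05432296,
        0.0016637 ]), 'joint_efforts': array([-2.49816490e-03, -4.48465383e+01, -2.31283414e+01, -3.84701607e-04,
        4.73506283e-03,  3.10315170e-05]), 'position': array([ 0.17025279, -0.52262487,  0.1921957 ]), 'tool_rot': array([[ 9.50866616e-01,  3.09600810e-01, -1.33328831e-04],
       [ 3.09600663e-01, -9.50865528e-01,  1.47578455e-03],
       [ 3.30126302e-04, -1.44455295e-03, -9.99998902e-01]]), 'ft_force': array([-0.50556805,  0.56556566, -0.58755536]), 'wrist_torque': array([ 0.02021683, -0.02390202,  0.02816073]), 'gripper_force': 0.0, 'grip_width': 0.08552987907824015}
0.0187
scene {'K': array([[459.50211567,   0.        , 320.10272332],
       [  0.        , 459.50211567, 232.96146441],
       [  0.        ,   0.        ,   1.        ]]), 'R': array([[ 0.44343801, -0.89626148, -0.00883689],
       [-0.65628599, -0.3179603 , -0.68424407],
       [ 0.61045182,  0.30921935, -0.72919954]]), 't': array([-0.45852764,  0.36983422,  1.04367757])}
top {'K': array([[553.00380272,   0.        , 318.03842547],
       [  0.        , 553.00380272, 250.1396765 ],
       [  0.        ,   0.        ,   1.        ]]), 'R': array([[-0.1180273 , -0.99300648, -0.00277375],
       [-0.92869868,  0.1113718 , -0.3537161 ],
       [ 0.3515513 , -0.03917218, -0.93534872]]), 't': array([-0.2106853 ,  0.54220229,  1.31636317])}
```

View pics/scene0.png

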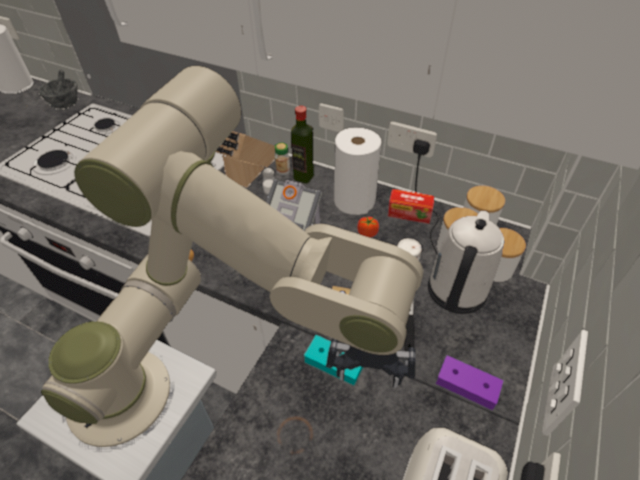

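View pics/top0.png

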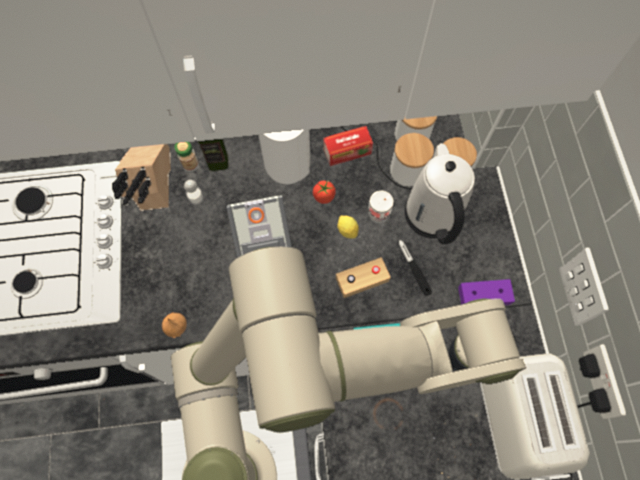

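The top view shows the wooden block at (363,277) with the red pin at (376,270) and the black pin at (351,279). It also shows the deck with the orange collar at (256,215), its lower part hidden by the arm. The turquoise (375,327) and purple (487,292) look-alikes are to be left alone.

```bash
cat > h.py <<'E'
import numpy as np,cv2
from rig import *
from scipy import ndimage as ni
def grab(n):
    p,d=get_image(n); return p,d
def pt(n,u,v,d):
    c=camera_params(n); r=np.linalg.inv(c['K'])@[u,v,1]
    return c['R'].T@(r*d-c['t'])
def cloud(n,d):
    c=camera_params(n); v,u=np.mgrid[:480,:640]
    r=np.stack([u,v,np.ones_like(u)],-1)@np.linalg.inv(c['K']).T*d[...,None]
    return (r-c['t'])@c['R']
def ray(n,u,v):
    c=camera_params(n); r=c['R'].T@np.linalg.inv(c['K'])@[u,v,1]; return -c['R'].T@c['t'],r/np.linalg.norm(r)
def onplane(n,u,v,z):
    o,r=ray(n,u,v); return o+r*(z-o[2])/r[2]
def tri(u1,v1,u2,v2):   # scene, top
    a,r=ray('scene',u1,v1); b,s=ray('top',u2,v2)
    k=np.linalg.lstsq(np.c_[r,-s],b-a,rcond=None)[0]; p,q=a+k[0]*r,b+k[1]*s
    return (p+q)/2,np.linalg.norm(p-q)
def proj(n,X):
    c=camera_params(n); x=c['K']@(c['R']@X+c['t']); return x[:2]/x[2]
E
python3 - <<'E'
from h import *
np.set_printoptions(precision=3,suppress=True)
f=np.load('/tmp/top.npz');C=cloud('top',f['d'])
for n,(u,v) in dict(red=(376,270),blk=(351,279),block=(363,277),collar=(256,215),deckTL=(230,205),deckTR=(283,198),tom=(323,191),lemon=(348,226),jam=(380,203),peeler=(413,265),onion=(175,324),salt=(193,190),turq=(375,327),purple=(487,292),holder=(262,235),cupb=(285,155)).items(): print(n,C[v,u])
E
```

```text
red [ 0.458 -0.419  0.052]
blk [ 0.442 -0.351  0.048]
block [ 0.449 -0.385  0.033]
collar [ 0.603 -0.128  0.158]
deckTL [ 0.628 -0.067  0.179]
deckTR [ 0.721 -0.197 -0.   ]
tom [ 0.703 -0.31   0.051]
lemon [ 0.591 -0.364  0.051]
jam [ 0.633 -0.454  0.084]
peeler [ 0.472 -0.526  0.015]
onion [0.377 0.108 0.047]
salt [0.734 0.042 0.08 ]
turq [ 0.313 -0.396  0.032]
purple [ 0.371 -0.702  0.028]
holder [ 0.559 -0.136  0.13 ]
cupb [ 0.764 -0.217  0.161]
```

```bash
python3 -m handwheel '[[[-0.1,0,-0.24],[0,0,0]],[[-0.56,-0.22,-0.24],[0,0,0]],[[-0.56,-0.22,-0.24],[0,0,0]],[[-0.56,-0.22,-0.24],[0,0,0]],[[-0.56,-0.22,-0.24],[0,0,0]],[[-0.56,-0.22,-0.24],[0,0,0]],[[-0.56,-0.22,-0.24],[0,0,0]],[[-0.56,-0.22,-0.24],[0,0,0]],[[-0.56,-0.22,-0.24],[0,0,0]]]'
python3 - <<'E'
from h import *
ims=[]
for n in("scene","top"):
    p,d=get_image(n); np.savez(f'/tmp/{n}1.npz',p=p,d=d); ims.append(p[:,:,::-1])
a=cv2.resize(ims[0][140:400,200:500],None,fx=1.33,fy=1.33); b=cv2.resize(ims[1][170:370,180:480],None,fx=1.33,fy=1.33)
h=max(len(a),len(b)); f=lambda i:np.pad(i,((0,h-len(i)),(0,0),(0,0)))
cv2.imwrite('pics/both1.png',np.hstack([f(a),f(b)])); print(h)
E
```

```text
time_s: 1.0
position: [-0.1306, -0.5049, 0.3124]
tool_rot: [[0.951, 0.308, 0.001], [0.308, -0.951, 0.001], [0.001, -0.0, -1.0]]
ft_force: [0.7, -0.9, 0.1]
grip_width: 0.0852
gripper_force: 0.0
346
```

View pics/both1.png

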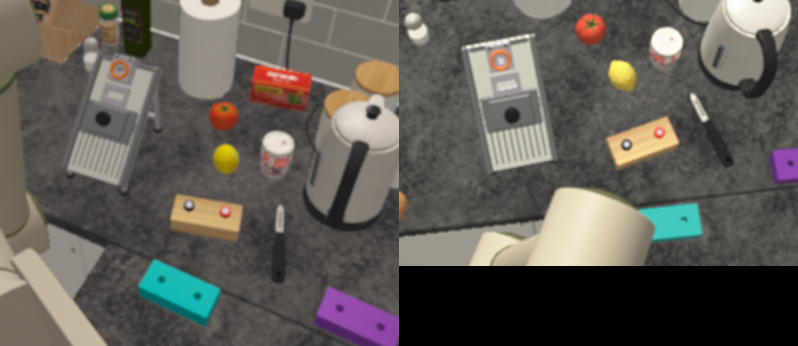

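Left is the scene view and right is the top view. The collar is at scene (289,193) and top (257,215). The knob is at scene (277,229) and top (265,256). The red pin is at scene (369,299) and top (375,269), and the spare is at scene (342,293) and top (351,279). Next I measure these with masks.

```bash
cat > m.py <<'E'
from h import *
np.set_printoptions(precision=4,suppress=True)
F={n:np.load(f'/tmp/{n}1.npz') for n in('scene','top')}
def near(mask,u,v,r):
    m=np.zeros_like(mask); m[v-r:v+r+1,u-r:u+r+1]=mask[v-r:v+r+1,u-r:u+r+1]
    l,k=ni.label(m,np.ones((3,3))); s=ni.sum(m,l,range(1,k+1)); return l==1+np.argmax(s)
H={n:cv2.cvtColor(F[n]['p'],cv2.COLOR_RGB2HSV).astype(int) for n in F}
def red(n): h=H[n]; return ((h[...,0]<8)|(h[...,0]>170))&(h[...,1]>110)&(h[...,2]>60)
def orange(n): h=H[n]; return (h[...,0]<20)&(h[...,1]>90)&(h[...,2]>90)
def dark(n): return H[n][...,2]<50
def ctr(m):
    c=cv2.findContours(m.astype(np.uint8),0,1)[0]; c=max(c,key=len); e=cv2.fitEllipse(cv2.convexHull(c)); return np.array(e[0]),e[1]
J=dict(red=(red,(369,299),(375,269),9),blk=(dark,(342,293),(351,279),7),collar=(orange,(289,193),(257,215),12),knob=(dark,(277,229),(265,256),10))
P={}
for k,(f,s,t,r) in J.items():
    a,sa=ctr(near(f('scene'),*s,r)); b,sb=ctr(near(f('top'),*t,r)); P[k],g=tri(*a,*b)
    print(k,a,sa,b,sb,P[k],'gap',round(g,4))
# deck plane & axes from top depth
C=cloud('top',F['top']['d']); h=H['top']
v,u=np.mgrid[:480,:640]; R=(u>200)&(u<310)&(v>190)&(v<310)
X=C[R&(C[...,2]>0.03)]; X=X[(X[:,0]<.75)]
rng=np.random.default_rng(0);best=0
for _ in range(500):
    q=X[rng.choice(len(X),3,False)]; nn=np.cross(q[1]-q[0],q[2]-q[0]); nn/=np.linalg.norm(nn)+1e-12
    i=abs((X-q[0])@nn)<.002
    if i.sum()>best: best=i.sum();I=i
q=X[I]; c=q.mean(0); nz=np.linalg.svd(q-c)[2][2]; nz*=np.sign(nz[2])
print('plane',c,nz,best,len(X),'tilt',np.degrees(np.arccos(nz[2])),'yaw',np.degrees(np.arctan2(-nz[1],-nz[0])))
E
cat > m2.py <<'E'
from m import *
ex=np.cross([0,0,1],nz);ey=ex/np.linalg.norm(ex)  # horizontal in plane
ey=ey if ey[1]>0 else -ey; ex=np.cross(ey,nz)
s=np.c_[(q-c)@ex,(q-c)@ey]
rect=cv2.minAreaRect(s.astype(np.float32)); print('rect',rect)
o=c+ex*rect[0][0]+ey*rect[0][1]; print('deck centre',o,'ex',ex,'yawx',np.degrees(np.arctan2(ex[1],ex[0])))
T=np.c_[ex,ey,nz]
for k in('collar','knob'): print(k,'in deck',(P[k]-o)@T)
# block
Cb=C[(u>325)&(u<400)&(v>245)&(v<305)]; b=Cb[(Cb[:,2]>.03)&(Cb[:,2]<.04)]; r=cv2.minAreaRect(b[:,:2].astype(np.float32)); print('block',r,b[:,2].mean())
E
python3 m2.py
```

```text
red [369.     298.8383] (6.91953182220459, 7.951812267303467) [375.4412 269.3445] (7.307604789733887, 7.479447364807129) [ 0.4622 -0.4197  0.048 ] gap 0.0029Traceback (most recent call last):
  File "m2.py", line 1, in <module>
    from m import *
  File "m.py", line 16, in <module>
    a,sa=ctr(near(f('scene'),*s,r)); b,sb=ctr(near(f('top'),*t,r)); P[k],g=tri(*a,*b)
         ~~~^^^^^^^^^^^^^^^^^^^^^^^
  File "m.py", line 12, in ctr
    c=cv2.findContours(m.astype(np.uint8),0,1)[0]; c=max(c,key=len); e=cv2.fitEllipse(cv2.convexHull(c)); return np.array(e[0]),e[1]
                                                                       ~~~~~~~~~~~~~~^^^^^^^^^^^^^^^^^^^
cv2.error: OpenCV(4.12.0) /io/opencv/modules/imgproc/src/shapedescr.cpp:361: error: (-201:Incorrect size of input array) There should be at least 5 points to fit the ellipse in function 'fitEllipseNoDirect'
```

```bash
sed -i 's/e=cv2.fitEllipse.*/e=cv2.minAreaRect(c); return np.array(e[0]),e[1]/; s/<50$/<75/' m.py; python3 m2.py
```

```text
red [369.  298.5] (7.0, 6.0) [375.5 269.5] (7.0, 7.0) [ 0.4612 -0.4197  0.0505] gap 0.0035
blk [342.0883 296.8529] (0.7276068925857544, 4.123105525970459) [349.5 281. ] (1.0, 0.0) [ 0.4449 -0.3508  0.034 ] gap 0.0081
collar [289.5 192. ] (13.435027122497559, 13.435027122497559) [255.5 214.5] (15.0, 15.0) [ 0.5888 -0.1301  0.1944] gap 0.0027
knob [277.5 229. ] (10.0, 11.0) [264.5 256.5] (11.0, 11.0) [ 0.4983 -0.1399  0.1413] gap 0.0044
plane [ 0.5136 -0.1391  0.0992] [-0.5752 -0.0501  0.8164] 1206 5373 tilt 35.26943433482869 yaw 4.978322126485224
rect ((0.019074082374572754, -0.0003947913646697998), (0.25217437744140625, 0.13839493691921234), 1.3341532945632935)
deck centre [ 0.5292 -0.1382  0.1102] ex [0.8134 0.0709 0.5774] yawx 4.978322126485224
collar in deck [0.0977 0.0028 0.034 ]
knob in deck [-0.0073  0.0009  0.0432]
block ((0.4516657590866089, -0.38588210940361023), (0.06210647150874138, 0.13106955587863922), 13.836576461791992) 0.0344024794986121
```

```bash
cat > m3.py <<'E'
from m2 import *
xs=[];ys=[]
L=(q-o)@T
for a in np.arange(-.115,.12,.005):
    w=L[abs(L[:,0]-a)<.003]
    if len(w)>3 and np.ptp(w[:,1])>.12: xs.append(a); ys.append((w[:,1].max()+w[:,1].min())/2)
k=np.polyfit(xs,ys,1); print('midline slope deg',np.degrees(k[0]),'off',k[1],len(xs))
D=(C-o)@T; m=R&(C[...,2]>.02)
print('height map (mm), rows x, cols y=-40..40')
for a in np.arange(-60,125,10):
    row=[]
    for b in range(-40,41,10):
        w=D[m&(abs(D[...,0]*1e3-a)<4)&(abs(D[...,1]*1e3-b)<4)]
        row.append(int(round(np.median(w[:,2])*1e3)) if len(w) else -99)
    print(a,row)
for n,u0 in(('scene',(289,193)),('top',(257,215))):
    mm=near(orange(n),*u0,12); vv,uu=np.nonzero(mm)
    pts=[]
    for p in [((uu.max()+uu.min())/2,(vv.max()+vv.min())/2),(uu.mean(),vv.mean())]:
        oo,r=ray(n,*p); t=(.043-(oo-o)@nz)/(r@nz); pts.append(((oo+r*t)-o)@T*1e3)
    print(n,pts)
E
python3 m3.py|tail -26
```

```text
collar in deck [0.0977 0.0028 0.034 ]
knob in deck [-0.0073  0.0009  0.0432]
block ((0.4516657590866089, -0.38588210940361023), (0.06210647150874138, 0.13106955587863922), 13.836576461791992) 0.0344024794986121
midline slope deg 9.46774699826313 off -0.0071728888072958115 3
height map (mm), rows x, cols y=-40..40
-60 [0, -2, 0, -1, -2, -1, -1, 0, -1]
-50 [1, 0, 0, 0, -1, 0, -2, -1, -1]
-40 [13, 16, 19, 14, 18, 20, 13, 18, 15]
-30 [15, 25, 27, 26, 25, 28, 26, 26, 21]
-20 [16, 28, 25, 39, 56, 53, 25, 25, 26]
-10 [15, 26, 27, 55, 55, 55, 24, 25, 24]
0 [19, 27, 26, 35, 54, 50, 26, 28, 26]
10 [17, 27, 27, 27, 25, 26, 25, 26, 21]
20 [15, 18, 20, 20, 21, 18, 18, 19, 16]
30 [-1, 0, 23, 25, 26, 26, 25, 5, -1]
40 [1, -2, 23, 0, 1, 0, 20, -1, -2]
50 [0, 1, 24, 1, 11, 24, 23, 0, -1]
60 [-1, -1, 23, 22, 23, 25, 23, -1, -1]
70 [-2, -1, 2, 15, 33, 9, 12, -1, -3]
80 [0, -2, 30, 36, 41, 40, 35, 1, -1]
90 [-2, -2, 32, 37, 6, 31, 39, -3, -1]
100 [0, -3, 31, 37, 33, 33, 38, 0, -2]
110 [-1, 0, 28, 38, 40, 40, 35, -2, -2]
120 [7, 3, 33, 32, 32, 32, 34, 4, 4]
scene [array([97.0252, -1.4507, 43.    ]), array([97.2216, -1.4001, 43.    ])]
top [array([98.3467,  3.5571, 43.    ]), array([98.2583,  3.2473, 43.    ])]
```

```bash
cat >> m3.py <<'E'
print('---')
D2=D[m&(abs(D[...,2])<.006)]; E=[[],[]];xs=[]
for a in np.arange(-.11,.11,.004):
    w=D2[abs(D2[:,0]-a)<.002][:,1]
    l=w[w>.05];r=w[w<-.05]
    if len(l)and len(r): xs.append(a);E[0].append(l.max());E[1].append(r.min())
for e in E:
    k=np.polyfit(xs,e,1); res=np.abs(np.polyval(k,xs)-e); g=res<.003; k=np.polyfit(np.array(xs)[g],np.array(e)[g],1); print('edge deg',np.degrees(k[0]),k[1],g.sum())
for n,s in(('scene',(277,229)),('top',(265,256))):
    mm=near(dark(n),*s,10); vv,uu=np.nonzero(mm); p=((uu.max()+uu.min())/2,(vv.max()+vv.min())/2)
    oo,r=ray(n,*p); t=(.053-(oo-o)@nz)/(r@nz); print(n,'knob',((oo+r*t)-o)@T*1e3)
E
python3 m3.py|sed -n '/---/,$p'
```

```text
---
edge deg 1.95168947799052 0.06193122866071297 20
edge deg -0.8942944935758765 -0.05733532903143107 32
scene knob [-6.619  -4.3588 53.    ]
top knob [-6.3729  2.1799 53.    ]
```

```bash
cat > g.py <<'E'
from h import *
from scipy.spatial.transform import Rotation as Ro
np.set_printoptions(precision=4,suppress=True)
y=np.radians(5.5); t=np.radians(35)
DO=np.array([.5292,-.1382,.1102]); T=(Ro.from_euler('z',y)*Ro.from_euler('y',-t)).as_matrix()  # deck axes
TD=np.c_[T[:,0],-T[:,1],-T[:,2]]   # tool on deck
def rel(p,Rg,s=None):
    s=s or observe(); R0=np.array(s['tool_rot'])
    print('shift',R0.T@(p-s['position'])/.5,'turn',Ro.from_matrix(R0.T@Rg).as_rotvec()/np.pi)
def deck(x,yy,z): return DO+T@(np.array([x,yy,z])/1e3)
def where():
    s=observe(); return (s['position']-DO)@T*1e3,Ro.from_matrix(TD.T@s['tool_rot']).as_rotvec(True),s['ft_force']@T,s['time_s']
E
python3 -c "
from g import *
print(T); rel(deck(-6.5,.5,112),TD); print(deck(-6.5,.5,112))"
```

```text
[[ 0.8154 -0.0958 -0.5709]
 [ 0.0785  0.9954 -0.055 ]
 [ 0.5736 -0.      0.8192]]
shift [ 1.3435 -0.3197  0.2298] turn [-0.0216  0.1934  0.0677]
[ 0.4599 -0.1444  0.1982]
```

```bash
python3 -m handwheel '[[[0.9,-0.2,0.05],[-0.0216,0.1934,0.0677]],[[0.9,-0.2,0.05],[-0.0216,0.1934,0.0677]],[[0.9,-0.2,0.05],[-0.0216,0.1934,0.0677]],[[0.9,-0.2,0.05],[-0.0216,0.1934,0.0677]],[[0.9,-0.2,0.05],[-0.0216,0.1934,0.0677]],[[0.9,-0.2,0.05],[-0.0216,0.1934,0.0677]],[[0.9,-0.2,0.05],[-0.0216,0.1934,0.0677]],[[0.9,-0.2,0.05],[-0.0216,0.1934,0.0677]],[[0.9,-0.2,0.05],[-0.0216,0.1934,0.0677]],[[0.9,-0.2,0.05],[-0.0216,0.1934,0.0677]]]' 1; python3 -c "
from g import *
print(where());rel(deck(-6.5,.5,100),TD)"
```

```text
time_s: 2.1
position: [0.2702, -0.266, 0.2877]
tool_rot: [[0.815, 0.102, 0.571], [0.084, -0.995, 0.058], [0.574, 0.001, -0.819]]
ft_force: [-1.3, -0.0, 0.5]
grip_width: 0.0852
gripper_force: 0.0
(array([-119.3525, -102.4144,  300.2936]), array([ 0.161 ,  0.0007, -0.2874]), array([-0.763 ,  0.0932,  1.2004]), 2.1)
shift [ 0.2267 -0.2036  0.4012] turn [-0.0009 -0.      0.0016]
```

```bash
python3 -m handwheel '[[[0.227,-0.204,0.4],[-0.0009,0,0.0016]],[[0.227,-0.204,0.4],[-0.0009,0,0.0016]],[[0.227,-0.204,0.4],[-0.0009,0,0.0016]],[[0.227,-0.204,0.4],[-0.0009,0,0.0016]],[[0.227,-0.204,0.4],[-0.0009,0,0.0016]],[[0.227,-0.204,0.4],[-0.0009,0,0.0016]],[[0.227,-0.204,0.4],[-0.0009,0,0.0016]],[[0.227,-0.204,0.4],[-0.0009,0,0.0016]]]' 1; python3 -c "
from g import *
print(where());rel(deck(-6.5,.5,32),TD)"
```

```text
time_s: 2.9
position: [0.4637, -0.1497, 0.1892]
tool_rot: [[0.816, 0.089, 0.571], [0.073, -0.996, 0.05], [0.573, 0.001, -0.819]]
ft_force: [0.7, -1.2, -0.1]
grip_width: 0.0856
gripper_force: 0.0
(array([ -8.9622,  -5.1243, 102.7733]), array([-0.2581, -0.0226,  0.2899]), array([ 0.4303, -1.3056, -0.404 ]), 2.9)
shift [ 0.0049 -0.0119  0.1415] turn [ 0.0014  0.0001 -0.0016]
```

```bash
python3 -m handwheel '[[[0,0,0],[0,0,0]],[[0,0,0],[0,0,0]],[[0,0,0],[0,0,0]]]'; python3 -c "
from g import *
print(where());rel(deck(-6.5,.5,32),TD)"
```

```text
time_s: 3.2
position: [0.4635, -0.1505, 0.1892]
tool_rot: [[0.816, 0.087, 0.571], [0.072, -0.996, 0.049], [0.573, 0.001, -0.819]]
ft_force: [-0.6, 0.1, -0.3]
grip_width: 0.0852
gripper_force: 0.0
(array([ -9.2092,  -5.9169, 102.8458]), array([-0.3263, -0.0193,  0.3878]), array([-0.6589,  0.1869,  0.0887]), 3.2)
shift [ 0.0054 -0.0137  0.1416] turn [ 0.0018  0.0001 -0.0022]
```

```bash
python3 -m handwheel '[[[0.0054,-0.0137,0.04],[0.0018,0,-0.0022]],[[0.0054,-0.0137,0.08],[0.0018,0,-0.0022]],[[0.0054,-0.0137,0.12],[0.0018,0,-0.0022]],[[0.0054,-0.0137,0.1416],[0.0018,0,-0.0022]],[[0.0054,-0.0137,0.1416],[0.0018,0,-0.0022]],[[0.0054,-0.0137,0.1416],[0.0018,0,-0.0022]]]' 1; python3 -c "
from g import *
print(where())"; python3 -m handwheel '[[[0,0,0],[0,0,0]],[[0,0,0],[0,0,0]],[[0,0,0],[0,0,0]],[[0,0,0],[0,0,0]],[[0,0,0],[0,0,0]],[[0,0,0],[0,0,0]],[[0,0,0],[0,0,0]],[[0,0,0],[0,0,0]]]' 0 40;python3 -c "
from g import *
print(where())"
```

```text
time_s: 3.8
position: [0.5058, -0.1391, 0.1328]
tool_rot: [[0.816, 0.098, 0.57], [0.08, -0.995, 0.056], [0.573, -0.0, -0.819]]
ft_force: [1.1, -0.8, -0.2]
grip_width: 0.0857
gripper_force: 0.0
(array([-6.1901,  1.3148, 31.9024]), array([ 0.0782, -0.0282, -0.0819]), array([ 0.7661, -0.8859, -0.7612]), 3.8)
time_s: 4.6
position: [0.5059, -0.1389, 0.1324]
tool_rot: [[0.816, 0.098, 0.57], [0.08, -0.995, 0.057], [0.573, -0.0, -0.82]]
ft_force: [-0.2, 0.3, 0.7]
grip_width: 0.0003
gripper_force: 0.0
(array([-6.3135,  1.5686, 31.4687]), array([ 0.0934, -0.0435, -0.0877]), array([0.2332, 0.3157, 0.6883]), 4.6)
```

Run:
```python
from h import *
ims=[]
for n in("scene","top"):
    p,d=get_image(n); np.savez(f'/tmp/{n}2.npz',p=p,d=d); ims.append(p[:,:,::-1])
cv2.imwrite('pics/b2.png',np.hstack([cv2.resize(ims[0][140:290,230:380],(400,400)),cv2.resize(ims[1][180:330,190:340],(400,400))]))
```

```text
(no output)
```

View pics/b2.png

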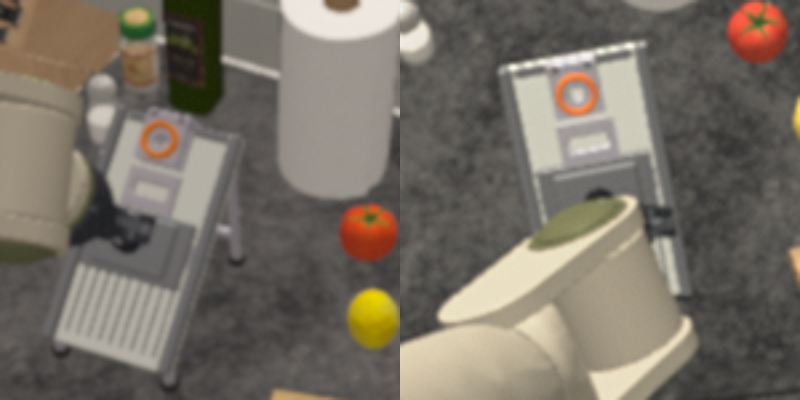

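The scene crop shows the gripper standing at about the knob, at (130,235). The top crop shows part of the knob at (597,195), uphill of the wrist, and a finger part at (658,220). The reading says the fingers are shut on nothing, so I check where they really are.

Run:
```python
from g import *
s=observe(); print(s['grip_width'],s['gripper_force'],s['time_s'])
for n in('scene','top'):
    f=np.load(f'/tmp/{n}2.npz'); C=cloud(n,f['d']); D=(C-DO)@T*1e3
    print(n,'tcp px',proj(n,s['position']),'knob(-6,0,57)px',proj(n,deck(-6,0,57)))
    h=cv2.cvtColor(f['p'],cv2.COLOR_RGB2HSV)
    m=(h[...,2]<75)&(D[...,2]>29)&(D[...,2]<110)&(abs(D[...,0])<90)&(abs(D[...,1])<90)
    P=D[m]; 
    for z in range(30,110,10):
        w=P[(P[:,2]>=z)&(P[:,2]<z+10)]
        if len(w): print(z,len(w),'x',w[:,0].min(),w[:,0].max(),'y',w[:,1].min(),w[:,1].max())
```

```text
-0.00031064403892630505 0.0 4.7
scene tcp px [278.0986 229.6936] knob(-6,0,57)px [275.7345 228.0061]
30 2 x -13.372775194700225 -10.166925060372833 y -13.633466356657033 -11.72532603904701
40 9 x -19.734605672528687 -8.066107742984807 y -14.48444505029232 0.45404398298827225
50 21 x -17.898623882121253 -9.425280244584396 y -14.478929203157422 8.20071042545657
70 1 x -12.92024786798852 -12.92024786798852 y -5.670692821758432 -5.670692821758432
90 2 x -14.168684706890598 -10.36951792536524 y -8.368842149332128 -4.2210922593008835
top tcp px [264.6313 254.1801] knob(-6,0,57)px [265.5157 256.4546]
30 1 x 2.685447124521579 2.685447124521579 y 9.042574139575999 9.042574139575999
40 10 x 1.4801093163340713 5.7881711583533395 y -7.983576343353676 11.79964785208511
50 14 x 0.4847104532342761 5.584494776527359 y -7.623310433104269 12.005574875941022
```

Run:
```python
from g import *
for n in('scene','top'):
    f=np.load(f'/tmp/{n}2.npz'); C=cloud(n,f['d']); D=(C-DO)@T*1e3
    f1=np.load(f'/tmp/{n}1.npz'); D1=(cloud(n,f1['d'])-DO)@T*1e3
    new=(abs(f['d']-f1['d'])>.006)&(D[...,2]>20)&(D[...,2]<120)&(abs(D[...,1])<90)&(abs(D[...,0])<70)
    P=D[new]
    print(n,len(P))
    for z in range(20,120,10):
        w=P[(P[:,2]>=z)&(P[:,2]<z+10)]
        if len(w): print(z,len(w),'x',np.percentile(w[:,0],[2,50,98]).round(),'y',np.percentile(w[:,1],[2,50,98]).round(),np.histogram(w[:,1],np.arange(-90,91,20))[0])
cv2.imwrite('pics/b3.png',cv2.resize(np.load('/tmp/scene2.npz')['p'][190:260,230:320,::-1],(790,600),interpolation=2))
```

```text
scene 58
20 40 x [-31.   6.  63.] y [-34. -14.  26.] [ 0  0  3 22  6  9  0  0  0]
30 6 x [-26. -19.  15.] y [-30. -23.  -2.] [0 0 1 4 1 0 0 0 0]
40 1 x [-18. -18. -18.] y [-9. -9. -9.] [0 0 0 0 1 0 0 0 0]
50 2 x [-15. -14. -14.] y [-6.  1.  8.] [0 0 0 0 2 0 0 0 0]
70 1 x [-13. -13. -13.] y [-6. -6. -6.] [0 0 0 0 1 0 0 0 0]
80 2 x [-14. -13. -12.] y [-8. -7. -7.] [0 0 0 0 2 0 0 0 0]
90 3 x [-14. -14. -10.] y [-8. -7. -4.] [0 0 0 0 3 0 0 0 0]
110 3 x [-17. -13. -11.] y [-15. -13. -11.] [0 0 0 3 0 0 0 0 0]
top 96
20 80 x [-10.  17.  64.] y [-40.  -9.  50.] [ 0  0 12 27 16 14  9  2  0]
30 13 x [-5.  7. 63.] y [-33. -11.  31.] [0 0 4 4 2 2 1 0 0]
40 1 x [-4. -4. -4.] y [-9. -9. -9.] [0 0 0 0 1 0 0 0 0]
50 2 x [3. 4. 6.] y [4. 4. 4.] [0 0 0 0 2 0 0 0 0]
```

View pics/b3.png

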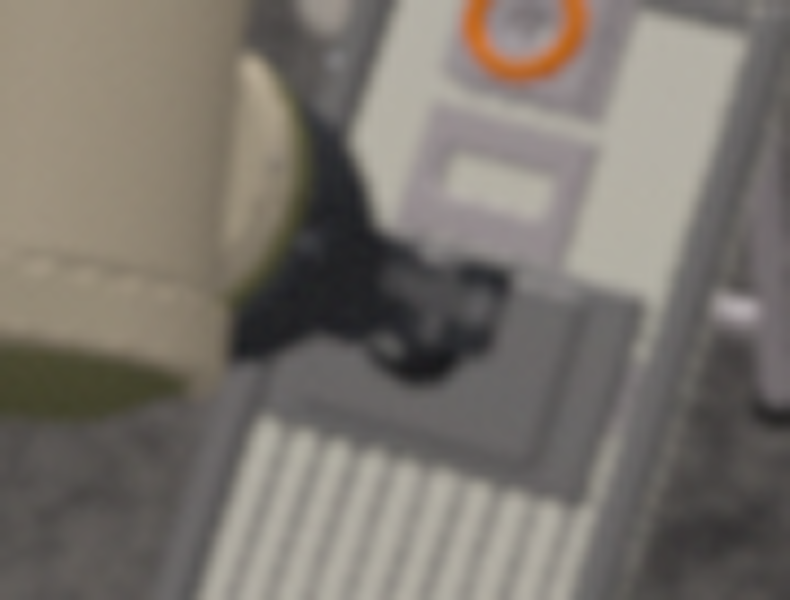

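The crop shows the closed fingers at (420,290), directly at or over the knob at (425,350). Whether they hold it is unclear, so I test with a short upslope move and watch the force.

```bash
python3 -m handwheel '[[[0.01,0,0],[0,0,0]],[[0.02,0,0],[0,0,0]],[[0.03,0,0],[0,0,0]],[[0.03,0,0],[0,0,0]]]'
python3 - <<'E'
from g import *
print(where(),observe()['grip_width'])
for n in("scene","top"):
    p,d=get_image(n); np.savez(f'/tmp/{n}2.npz',p=p,d=d)
    D=(cloud(n,d)-DO)@T*1e3; m=(p.max(2)>85)&(p.max(2)<125)&(abs(D[...,2]-26)<6)&(abs(D[...,1])<45)&(abs(D[...,0])<90)
    if n=='scene': cv2.imwrite('pics/b4.png',cv2.resize(p[190:260,230:320,::-1],(790,600),interpolation=2))
E
```

```text
time_s: 5.1
position: [0.5189, -0.1377, 0.1416]
tool_rot: [[0.815, 0.099, 0.571], [0.081, -0.995, 0.056], [0.574, 0.0, -0.819]]
ft_force: [0.9, 0.8, 1.0]
grip_width: 0.0003
gripper_force: 0.0
(array([ 9.6049,  1.4697, 31.5499]), array([ 0.0674,  0.0084, -0.1417]), array([1.3691, 0.6822, 0.3186]), 5.1) 0.00029174227470616314
```

View pics/b4.png

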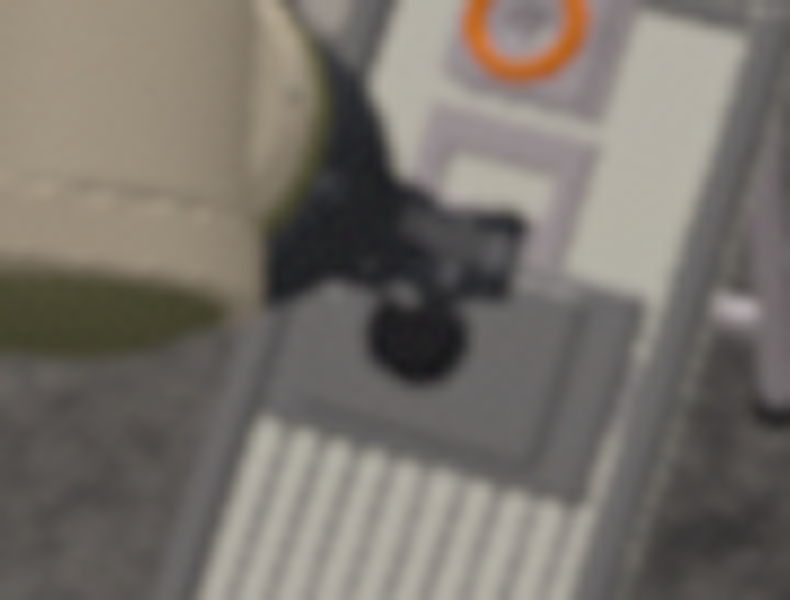

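Run:
```python
from g import *
s=observe(); 
f=lambda n,X:((proj(n,X)-[230,190])*[790/90,600/70]).round() if n=='scene' else proj(n,X)
for n in('scene','top'):
    for k in(0,18.7,40,72.7,120): print(n,k,f(n,s['position']-s['tool_rot'][:,2]*k/1e3))
    print('knob top -6,0,57',f(n,deck(-6,0,57)),'knob low',f(n,deck(-6,0,39)))
F=np.load('/tmp/scene2.npz'); D=(cloud('scene',F['d'])-DO)@T*1e3
for (a,b) in[(500,240),(500,270),(500,290),(470,250),(470,280),(440,270),(420,300),(400,240),(418,340),(330,240)]:
    u=int(round(230+a*90/790));v=int(round(190+b*70/600)); print((a,b),D[v,u],F['d'][v,u])
```

```text
scene 0 [437. 294.]
scene 18.7 [418. 282.]
scene 40 [396. 269.]
scene 72.7 [361. 247.]
scene 120 [307. 213.]
knob top -6,0,57 [401. 326.] knob low [420. 336.]
top 0 [263.3523 248.4153]
top 18.7 [263.5498 250.1747]
top 40 [263.7813 252.2367]
top 72.7 [264.1509 255.529 ]
top 120 [264.7184 260.5839]
knob top -6,0,57 [265.5157 256.4546] knob low [265.3115 254.67  ]
(500, 240) [ 13.9414 -57.7631 162.7949] 1.0739363
(500, 270) [  5.0543 -60.0791 161.061 ] 1.0741062
(500, 290) [  0.6205 -61.203  160.0929] 1.0742981
(470, 250) [  9.5508 -52.2764 165.2314] 1.0725025
(470, 280) [  0.474  -55.2352 165.3577] 1.0707014
(440, 270) [  1.3323 -41.6    155.6232] 1.0835624
(420, 300) [ 3.2773 -2.793  55.101 ] 1.1902264
(400, 240) [  5.238  -38.0934 179.9859] 1.0613842
(418, 340) [-9.2335 -6.777  54.8803] 1.1881474
(330, 240) [ -3.463  -32.9468 215.02  ] 1.0280315
```

Run:
```python
from g import *
X,g=tri(287,226,286.8,262.5); print((X-DO)@T*1e3,g)
F=np.load('/tmp/top2.npz'); D=(cloud('top',F['d'])-DO)@T*1e3
p=F['p'][:,:,::-1]
a=np.load('/tmp/scene2.npz')['p'][150:270,200:360,::-1]
for v in range(244,270,4): print(v,[tuple(D[v,u].round().astype(int)) for u in range(272,300,4)])
cv2.imwrite('pics/b5.png',np.hstack([cv2.resize(a,(400,300)),cv2.resize(p[200:320,190:350],(400,300))]))
```

```text
[ -5.4213 -50.9671 138.6573] 0.01136177562826454
244 [(np.int64(14), np.int64(-21), np.int64(23)), (np.int64(11), np.int64(-31), np.int64(22)), (np.int64(8), np.int64(-41), np.int64(18)), (np.int64(6), np.int64(-51), np.int64(19)), (np.int64(3), np.int64(-61), np.int64(11)), (np.int64(-28), np.int64(-74), np.int64(-108)), (np.int64(-32), np.int64(-85), np.int64(-114))]
248 [(np.int64(77), np.int64(-22), np.int64(328)), (np.int64(3), np.int64(-29), np.int64(29)), (np.int64(-3), np.int64(-39), np.int64(13)), (np.int64(-4), np.int64(-49), np.int64(17)), (np.int64(-8), np.int64(-59), np.int64(11)), (np.int64(-39), np.int64(-72), np.int64(-108)), (np.int64(-42), np.int64(-83), np.int64(-109))]
252 [(np.int64(75), np.int64(-20), np.int64(352)), (np.int64(70), np.int64(-28), np.int64(338)), (np.int64(20), np.int64(-36), np.int64(146)), (np.int64(19), np.int64(-45), np.int64(148)), (np.int64(21), np.int64(-54), np.int64(165)), (np.int64(-20), np.int64(-67), np.int64(12)), (np.int64(-50), np.int64(-81), np.int64(-99))]
256 [(np.int64(68), np.int64(-19), np.int64(355)), (np.int64(65), np.int64
[... 534 characters left out ...]
p.int64(-70), np.int64(-76), np.int64(-90))]
264 [(np.int64(53), np.int64(-16), np.int64(356)), (np.int64(50), np.int64(-23), np.int64(353)), (np.int64(45), np.int64(-31), np.int64(339)), (np.int64(0), np.int64(-40), np.int64(182)), (np.int64(-52), np.int64(-51), np.int64(0)), (np.int64(-50), np.int64(-61), np.int64(13)), (np.int64(-80), np.int64(-74), np.int64(-83))]
268 [(np.int64(47), np.int64(-14), np.int64(362)), (np.int64(44), np.int64(-22), np.int64(356)), (np.int64(328), np.int64(-30), np.int64(1372)), (np.int64(20), np.int64(-37), np.int64(283)), (np.int64(-63), np.int64(-49), np.int64(-3)), (np.int64(-61), np.int64(-59), np.int64(12)), (np.int64(-88), np.int64(-71), np.int64(-73))]
```

View pics/b5.png

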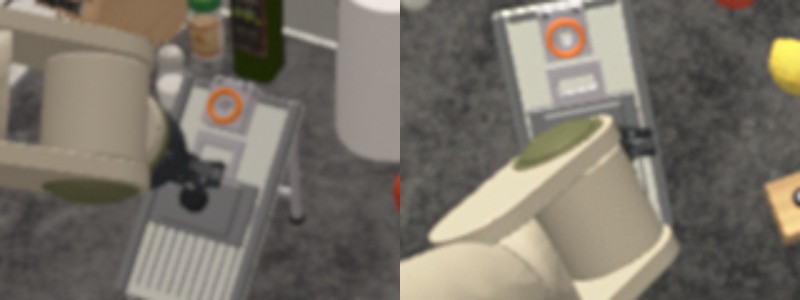

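The gripper's place agrees with the kinematics. The black box at the side sits on the wrist, and the knob has not moved. I probe downwards gently over the carriage to check the height.

```bash
python3 -m handwheel '[[[0,0,0.004],[0,0,0]],[[0,0,0.008],[0,0,0]],[[0,0,0.012],[0,0,0]],[[0,0,0.014],[0,0,0]],[[0,0,0.014],[0,0,0]]]'; python3 -c "
from g import *
print(where(),observe()['grip_width'])"
```

```text
time_s: 5.7
position: [0.5222, -0.1372, 0.135]
tool_rot: [[0.816, 0.098, 0.57], [0.08, -0.995, 0.057], [0.573, -0.001, -0.82]]
ft_force: [-0.0, 0.2, -0.3]
grip_width: 0.0001
gripper_force: 0.0
(array([ 8.5718,  1.6307, 24.3027]), array([ 0.1029, -0.0553, -0.0804]), array([-0.1384,  0.1618, -0.2237]), 5.7) 0.00014386056338609287
```

```bash
python3 -m handwheel '[[[0,0,0.004],[0,0,0]],[[0,0,0.008],[0,0,0]],[[0,0,0.012],[0,0,0]],[[0,0,0.012],[0,0,0]]]' | grep -E 'force|time'; python3 -m handwheel '[[[0,0,0.004],[0,0,0]],[[0,0,0.008],[0,0,0]],[[0,0,0.012],[0,0,0]],[[0,0,0.012],[0,0,0]]]'| grep -E 'force|time'; python3 -c "
from g import *
print(where(),observe()['grip_width'])"
```

```text
time_s: 6.1
ft_force: [0.0, -0.2, 0.2]
gripper_force: 0.0
time_s: 6.5
ft_force: [-43.8, 2.2, 53.0]
gripper_force: 34.5
(array([10.6664,  1.3351, 16.0345]), array([-0.1073,  0.2279, -0.2846]), array([-5.1616,  6.3668, 68.3446]), 6.5) 5.864485717442473e-05
```

```bash
python3 -m handwheel '[[[0,0,-0.04],[0,0,0]],[[0,0,-0.12],[0,0,0]],[[0,0,-0.2],[0,0,0]],[[0,0,-0.2],[0,0,0]],[[0,0,-0.2],[0,0,0]]]'
python3 - <<'E'
from g import *
s=observe(); print(where())
ims=[]
for n in("scene","top"):
    p,d=get_image(n); np.savez(f'/tmp/{n}3.npz',p=p,d=d)
    b=p[:,:,::-1].copy(); c=proj(n,s['position']); u,v=c.astype(int)
    crop=cv2.resize(b[v-50:v+50,u-50:u+50],(400,400),interpolation=2)
    q=lambda X:tuple(((proj(n,X)-[u-50,v-50])*4).astype(int).tolist())
    for k in(0,18.7,73): cv2.circle(crop,q(s['position']-s['tool_rot'][:,2]*k/1e3),4,(255,0,255),-1)
    cv2.circle(crop,q(deck(-6,0,57)),4,(0,255,255),-1)
    ims.append(crop)
cv2.imwrite('pics/b6.png',np.hstack(ims))
E
```

```text
time_s: 7.0
position: [0.472, -0.1425, 0.2078]
tool_rot: [[0.815, 0.097, 0.571], [0.08, -0.995, 0.055], [0.574, 0.001, -0.819]]
ft_force: [1.1, -0.0, -0.2]
grip_width: 0.0001
gripper_force: 0.0
(array([  8.9728,   1.1772, 112.8744]), array([ 0.0005,  0.0207, -0.0932]), array([ 0.768 , -0.1563, -0.8316]), 7.0)
```

View pics/b6.png

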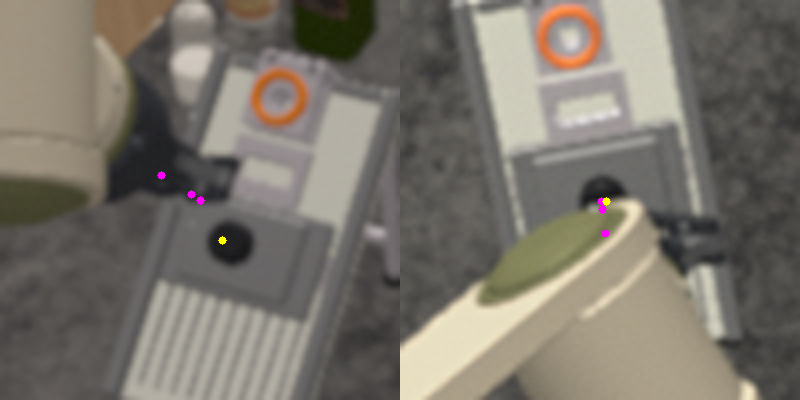

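Run:
```python
from g import *
s=observe(); print(s['q']); Rt=s['tool_rot'];p0=s['position']
for n in('scene','top'):
    F=np.load(f'/tmp/{n}3.npz'); L=(cloud(n,F['d'])-p0)@Rt*1e3
    print(n)
    for k in range(0,200,15):
        u,v=proj(n,p0-Rt[:,2]*k/1e3).round().astype(int); print(k,(u,v),L[v,u].round(),F['p'][v,u])
    m=(np.hypot(L[...,0],L[...,1])<110)&(L[...,2]>-220)&(L[...,2]<25)&(F['d']>0)
    P=L[m]
    for z in range(-220,30,20):
        w=P[(P[:,2]>=z)&(P[:,2]<z+20)]
        if len(w)>2: print(z,len(w),'x',np.percentile(w[:,0],[3,97]).round(),'y',np.percentile(w[:,1],[3,97]).round())
```

```text
[-47.7102   2.967  107.1358  35.1538  53.0137  19.2909]
scene
0 (np.int64(270), np.int64(218)) [ 11. -35.  91.] [71 69 71]
15 (np.int64(268), np.int64(217)) [ -9.  30. -93.] [47 47 49]
30 (np.int64(266), np.int64(216)) [ -8.  26. -97.] [49 48 52]
45 (np.int64(264), np.int64(215)) [ -119.   405. -1064.] [37 38 41]
60 (np.int64(262), np.int64(213)) [  -8.   27. -129.] [35 35 37]
75 (np.int64(260), np.int64(212)) [  -8.   27. -140.] [35 34 37]
90 (np.int64(258), np.int64(211)) [ -11.   36. -175.] [34 34 37]
105 (np.int64(256), np.int64(209)) [ -10.   37. -191.] [34 33 37]
120 (np.int64(253), np.int64(208)) [ -11.   36. -204.] [34 35 37]
135 (np.int64(251), np.int64(206)) [ -10.   34. -212.] [44 45 47]
150 (np.int64(248), np.int64(205)) [ -12.   37. -234.] [76 75 52]
165 (np.int64(246), np.int64(203)) [ -11.   37. -245.] [127 117 102]
180 (np.int64(243), np.int64(201)) [ -15.   51. -293.] [132 123 106]
195 (np.int64(241), np.int64(200)) [ -15.   51. -302.] [139 128 111]
-220 116 x [-22.  31.] y [25. 39.]
-200 123 x [-27.  33.] y [21. 40.]
-180 74 x [-31.  28.] y [16. 39.]
-160 68 x [-8. 
[... 663 characters left out ...]
nt64(266), np.int64(268)) [  63.    6. -332.] [190 178 153]
120 (np.int64(266), np.int64(270)) [  59.    6. -332.] [168 156 134]
135 (np.int64(266), np.int64(272)) [  57.    5. -336.] [170 158 134]
150 (np.int64(266), np.int64(274)) [  54.    5. -339.] [170 159 137]
165 (np.int64(266), np.int64(276)) [  50.    4. -338.] [168 155 134]
180 (np.int64(267), np.int64(278)) [  47.    5. -340.] [212 199 172]
195 (np.int64(267), np.int64(280)) [  42.    4. -334.] [201 189 162]
-220 9 x [15. 24.] y [27. 34.]
-200 12 x [ 3. 22.] y [30. 37.]
-180 4 x [ 4. 20.] y [30. 37.]
-160 35 x [-6. 10.] y [33. 47.]
-140 109 x [-12.  12.] y [-36.  61.]
-120 37 x [ 3. 11.] y [29. 53.]
-100 12 x [ 2. 13.] y [27. 38.]
```

The pictures and the depth profile settle it. The shut fingers taper to tips about 40 mm short of the reported TCP: the magenta dot at (200,200) lies beyond the fingers, and the contact at reported z = 17 was the knob top at 57. So I treat the true tips as reported TCP minus about 40 mm along tool z, and the knob is untouched. I regrasp with that.

```bash
python3 -m handwheel '[[[-0.032,0.001,0.08],[0,0,0]],[[-0.032,0.001,0.08],[0,0,0]],[[-0.032,0.001,0.08],[0,0,0]],[[-0.032,0.001,0.08],[0,0,0]],[[-0.032,0.001,0.08],[0,0,0]],[[-0.032,0.001,0.14],[0,0,0]],[[-0.032,0.001,0.2],[0,0,0]],[[-0.032,0.001,0.22],[0,0,0]],[[-0.032,0.001,0.236],[0,0,0]],[[-0.032,0.001,0.236],[0,0,0]]]' 1; python3 -c "
from g import *
print(where())"; python3 -m handwheel '[[[0,0,0],[0,0,0]],[[0,0,0],[0,0,0]],[[0,0,0],[0,0,0]],[[0,0,0],[0,0,0]],[[0,0,0],[0,0,0]],[[0,0,0],[0,0,0]]]' 0 40;python3 -c "
from g import *
print(where())"
```

```text
time_s: 8.1
position: [0.5264, -0.1373, 0.1017]
tool_rot: [[0.815, 0.098, 0.57], [0.08, -0.995, 0.057], [0.573, -0.001, -0.819]]
ft_force: [-0.2, -0.8, -0.4]
grip_width: 0.0856
gripper_force: 0.0
(array([-7.076 ,  1.1172, -5.4244]), array([ 0.109 , -0.0275, -0.0996]), array([-0.466 , -0.8132, -0.2205]), 8.1)
time_s: 8.7
position: [0.526, -0.1369, 0.1021]
tool_rot: [[0.815, 0.099, 0.571], [0.08, -0.995, 0.057], [0.573, -0.001, -0.819]]
ft_force: [-6.8, 1.5, 7.8]
grip_width: 0.0282
gripper_force: 38.6
(array([-7.1892,  1.6168, -4.8795]), array([ 0.1285, -0.0097, -0.1005]), array([-0.9624,  2.1052, 10.2337]), 8.7)
```

Gripped at 28 mm width. Now I slide up the slope.

```bash
python3 -m handwheel '[[[0.012,0,-0.002],[0,0,0]],[[0.03,0,-0.002],[0,0,0]],[[0.05,0,-0.002],[0,0,0]],[[0.07,0,-0.002],[0,0,0]],[[0.08,0,-0.002],[0,0,0]],[[0.086,0,-0.002],[0,0,0]],[[0.086,0,-0.002],[0,0,0]]]'; python3 -c "
from g import *
print(where())";python3 -m handwheel '[[[0.003,0,0],[0,0,0]],[[0.006,0,0],[0,0,0]],[[0.006,0,0],[0,0,0]]]'; python3 -c "
from g import *
print(where())"
```

```text
time_s: 9.4
position: [0.5605, -0.1339, 0.1265]
tool_rot: [[0.816, 0.098, 0.57], [0.08, -0.995, 0.057], [0.572, -0.001, -0.82]]
ft_force: [-0.8, -1.6, -5.8]
grip_width: 0.028
gripper_force: 41.8
(array([35.2496,  1.2766, -4.7239]), array([ 0.1107, -0.083 , -0.0808]), array([-4.1135, -1.5211, -4.235 ]), 9.4)
time_s: 9.7
position: [0.563, -0.1337, 0.1283]
tool_rot: [[0.816, 0.098, 0.57], [0.08, -0.995, 0.057], [0.572, -0.001, -0.82]]
ft_force: [-1.5, -2.8, -7.4]
grip_width: 0.0277
gripper_force: 41.7
(array([38.3356,  1.2387, -4.7254]), array([ 0.1087, -0.0795, -0.077 ]), array([-5.6451, -2.6355, -5.0506]), 9.7)
```

```bash
for i in 1; do python3 -m handwheel '[[[0.003,0,0],[0,0,0]],[[0.006,0,0],[0,0,0]],[[0.006,0,0],[0,0,0]]]' >/dev/null; python3 -c "
from g import *
print(where())"; done;python3 -m handwheel '[[[0.003,0,0],[0,0,0]],[[0.006,0,0],[0,0,0]],[[0.006,0,0],[0,0,0]]]'>/dev/null; python3 -c "
from g import *
print(where())"
```

```text
(array([40.2321,  1.2714, -4.7457]), array([ 0.1093, -0.1984, -0.0894]), array([-13.4732,  -5.5931,  -1.0065]), 10.0)
(array([40.1419,  1.3695, -4.826 ]), array([ 0.1311, -0.5052, -0.0938]), array([-28.6451, -10.3915,   8.3365]), 10.3)
```

The end stop is felt at x = 40.2. I release and retract.

```bash
python3 -m handwheel '[[[-0.008,0,0],[0,0,0]],[[-0.008,0,0],[0,0,0]],[[-0.008,0,0],[0,0,0]]]' 0.75; python3 -m handwheel '[[[0,0,0],[0,0,0]],[[0,0,-0.04],[0,0,0]],[[0,0,-0.12],[0,0,0]],[[0,0,-0.2],[0,0,0]],[[0,0,-0.28],[0,0,0]],[[0,0,-0.28],[0,0,0]],[[0,0,-0.28],[0,0,0]]]'
python3 - <<'E'
from g import *
print(where()); np.set_printoptions(precision=1,suppress=True)
for n,s in(('scene',(277,229)),('top',(265,256))):
    p,d=get_image(n); D=(cloud(n,d)-DO)@T*1e3
    m=(abs(D[...,2]-55)<4)&(abs(D[...,1])<20)&(D[...,0]<70)&(D[...,0]>-40)&(p.max(2)<80); print(n,m.sum(),D[m].mean(0) if m.any() else '',proj(n,deck(40,0,57)))
a=np.radians(13.84); Rp=np.array([[np.cos(a),np.sin(a),0],[np.sin(a),-np.cos(a),0],[0,0,-1]])
# tool y along block x (closing); choose tool y=+-bx
bx=np.array([np.cos(a),np.sin(a),0])
for sg in(1,-1):
    Y=sg*bx; Z=np.array([0,0,-1.]); Rg=np.c_[np.cross(Y,Z),Y,Z]
    np.set_printoptions(precision=4,suppress=True); rel(np.array([.4605,-.4198,.20]),Rg); print(observe()['q'])
E
```

```text
time_s: 10.6
position: [0.5657, -0.1337, 0.131]
tool_rot: [[0.814, 0.098, 0.572], [0.08, -0.995, 0.056], [0.575, 0.001, -0.818]]
ft_force: [1.3, -0.5, 0.5]
grip_width: 0.0642
gripper_force: 0.0
time_s: 11.3
position: [0.4852, -0.1416, 0.2454]
tool_rot: [[0.815, 0.097, 0.572], [0.081, -0.995, 0.055], [0.574, 0.001, -0.819]]
ft_force: [0.1, 0.1, -0.5]
grip_width: 0.0638
gripper_force: 0.0
(array([ 41.3426,   0.7882, 136.0423]), array([-0.0031,  0.0496, -0.1177]), array([-0.1941,  0.0558, -0.523 ]), 11.3)
scene 79 [43.5 -1.1 53.9] [281.  211.1]
top 73 [43.1  1.7 55.3] [261.7 238.4]
shift [-0.1348  0.5499  0.0116] turn [ 0.1653 -0.1439 -0.5269]
[-45.9375   1.6939 101.5257  32.067   57.805   25.6111]
shift [-0.1348  0.5499  0.0116] turn [-0.1386 -0.1591  0.4392]
[-45.9375   1.6939 101.5257  32.067   57.805   25.6111]
```

```bash
python3 -m handwheel '[[[-0.135,0.55,0],[-0.1386,-0.1591,0.4392]],[[-0.135,0.55,0],[-0.1386,-0.1591,0.4392]],[[-0.135,0.55,0],[-0.1386,-0.1591,0.4392]],[[-0.135,0.55,0],[-0.1386,-0.1591,0.4392]],[[-0.135,0.55,0],[-0.1386,-0.1591,0.4392]],[[-0.135,0.55,0],[-0.1386,-0.1591,0.4392]],[[-0.135,0.55,0],[-0.1386,-0.1591,0.4392]],[[-0.135,0.55,0],[-0.1386,-0.1591,0.4392]],[[-0.135,0.55,0],[-0.1386,-0.1591,0.4392]],[[-0.135,0.55,0],[-0.1386,-0.1591,0.4392]]]' 0.6
cat >> g.py <<'E'
def down(az):
    a=np.radians(az); Y=-np.array([np.cos(a),np.sin(a),0]); Z=np.array([0,0,-1.]); return np.c_[np.cross(Y,Z),Y,Z]
E
python3 -m handwheel '[[[0,0,0],[0,0,0]],[[0,0,0],[0,0,0]]]' >/dev/null
python3 - <<'E'
from g import *
print(observe()['position'],observe()['q']); rel(np.array([.4605,-.4198,.055]),down(13.84))
E
```

```text
time_s: 12.4
position: [0.4577, -0.4199, 0.204]
tool_rot: [[0.261, -0.965, 0.008], [-0.965, -0.261, -0.005], [0.007, -0.006, -1.0]]
ft_force: [-0.6, 0.4, 0.4]
grip_width: 0.0515
gripper_force: 0.0
[ 0.4574 -0.4202  0.2041] [-53.6198  28.3304  61.6286   0.2986  89.2973 110.7084]
shift [-0.0021 -0.0033  0.2983] turn [-0.0031 -0.0032  0.0102]
```

```bash
python3 -m handwheel '[[[-0.002,-0.0033,0.1],[-0.0031,-0.0032,0.0102]],[[-0.002,-0.0033,0.2],[-0.0031,-0.0032,0.0102]],[[-0.002,-0.0033,0.27],[-0.0031,-0.0032,0.0102]],[[-0.002,-0.0033,0.298],[-0.0031,-0.0032,0.0102]],[[-0.002,-0.0033,0.298],[-0.0031,-0.0032,0.0102]],[[-0.002,-0.0033,0.298],[-0.0031,-0.0032,0.0102]]]'>/dev/null
python3 - <<'E'
from g import *
s=observe();print(s['position']); rel(np.array([.4605,-.4198,-.0015]),down(13.84))
p,d=get_image('scene'); b=p[:,:,::-1][250:340,310:430]; a=np.load('/tmp/scene1.npz')['p'][:,:,::-1][250:340,310:430]
cv2.imwrite('pics/b7.png',np.vstack([cv2.resize(i,(400,300),interpolation=2) for i in(a,b)]))
print((proj('scene',s['position']-[0,0,-.0395])-[310,250])*400/120+[0,300])
E
```

```text
[ 0.4601 -0.4206  0.0575]
shift [-0.0016 -0.0011  0.1181] turn [-0.0002 -0.0008 -0.0011]
[199.4072 427.5147]
```

View pics/b7.png

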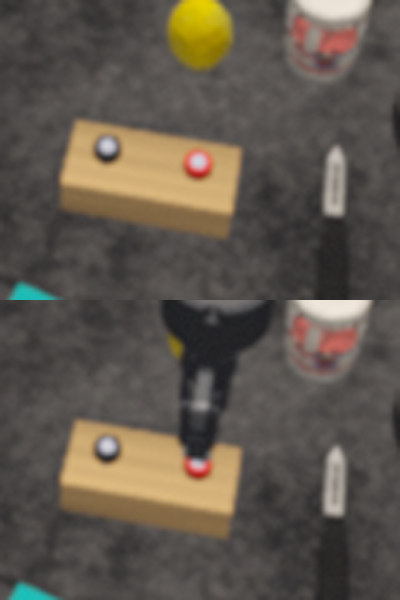

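Top: red-headed pin at (198,163) and black-headed spare at (107,148), both in the natural wood block. Red is the one meant. Bottom: the fingers stand right over the red head at (198,462).

```bash
python3 -m handwheel '[[[-0.0016,-0.001,0.05],[0,0,-0.001]],[[-0.0016,-0.001,0.09],[0,0,-0.001]],[[-0.0016,-0.001,0.106],[0,0,-0.001]],[[-0.0016,-0.001,0.112],[0,0,-0.001]],[[-0.0016,-0.001,0.117],[0,0,-0.001]],[[-0.0016,-0.001,0.117],[0,0,-0.001]]]';  python3 -m handwheel '[[[0,0,0],[0,0,0]],[[0,0,0],[0,0,0]],[[0,0,0],[0,0,0]],[[0,0,0],[0,0,0]],[[0,0,0],[0,0,0]]]' 0 60
```

```text
time_s: 13.85
position: [0.4606, -0.42, -0.0009]
tool_rot: [[0.238, -0.971, 0.001], [-0.971, -0.238, -0.003], [0.003, -0.0, -1.0]]
ft_force: [-0.2, -1.3, 0.0]
grip_width: 0.0513
gripper_force: 0.0
time_s: 14.35
position: [0.461, -0.4199, -0.0009]
tool_rot: [[0.238, -0.971, 0.002], [-0.971, -0.238, -0.003], [0.003, -0.001, -1.0]]
ft_force: [3.2, 1.3, 5.6]
grip_width: 0.0189
gripper_force: 58.5
```

```bash
python3 -m handwheel '[[[0,0,-0.02],[0,0,0]],[[0,0,-0.06],[0,0,0]],[[0,0,-0.12],[0,0,0]],[[0,0,-0.2],[0,0,0]],[[0,0,-0.3],[0,0,0]],[[0,0,-0.4],[0,0,0]],[[0,0,-0.4],[0,0,0]],[[0,0,-0.4],[0,0,0]]]'
python3 - <<'E'
from g import *
print(deck(96.5,2.5,80)); rel(deck(96.5,2.5,80),TD)
p,d=get_image('top'); C=cloud('top',d); h=cv2.cvtColor(p,cv2.COLOR_RGB2HSV)
m=((h[...,0]<8)|(h[...,0]>170))&(h[...,1]>110); m[:, :330]=0;m[:230]=0;m[:,400:]=0;m[310:]=0
print('red px in block region',m.sum(), C[m].mean(0) if m.any() else '')
E
```

```text
time_s: 15.15
position: [0.46, -0.4194, 0.1989]
tool_rot: [[0.237, -0.971, 0.0], [-0.971, -0.237, -0.003], [0.002, 0.0, -1.0]]
ft_force: [0.1, -0.1, -2.2]
grip_width: 0.0191
gripper_force: 59.2
[ 0.562  -0.1325  0.2311]
shift [-0.5087 -0.3342 -0.0657] turn [ 0.1391  0.1594 -0.4388]
red px in block region 0
```

```bash
python3 -m handwheel '[[[-0.1,-0.06,-0.115],[0.1391,0.1594,-0.4388]],[[-0.2,-0.12,-0.115],[0.1391,0.1594,-0.4388]],[[-0.3,-0.18,-0.115],[0.1391,0.1594,-0.4388]],[[-0.4,-0.24,-0.115],[0.1391,0.1594,-0.4388]],[[-0.514,-0.3,-0.115],[0.1391,0.1594,-0.4388]],[[-0.514,-0.3,-0.115],[0.1391,0.1594,-0.4388]],[[-0.514,-0.3,-0.115],[0.1391,0.1594,-0.4388]],[[-0.514,-0.3,-0.115],[0.1391,0.1594,-0.4388]],[[-0.514,-0.3,-0.115],[0.1391,0.1594,-0.4388]],[[-0.514,-0.3,-0.115],[0.1391,0.1594,-0.4388]]]'; python3 -m handwheel '[[[0,0,0],[0,0,0]],[[0,0,0],[0,0,0]]]' >/dev/null
python3 - <<'E'
from g import *
print(where(),observe()['grip_width']); rel(deck(96.5,2.5,40),TD)
E
```

```text
time_s: 16.2
position: [0.5441, -0.1331, 0.2533]
tool_rot: [[0.828, 0.058, 0.557], [0.04, -0.998, 0.045], [0.559, -0.015, -0.829]]
ft_force: [0.4, 0.3, -0.5]
grip_width: 0.0193
gripper_force: 59.3
(array([ 95.2697,   2.5737, 108.9389]), array([-0.7081, -1.1223,  2.896 ]), array([-1.1003,  0.1106, -0.9062]), 16.4) 0.019033658710883816
shift [ 0.0051 -0.0017  0.1378] turn [ 0.0039  0.0062 -0.0161]
```

```bash
python3 -m handwheel '[[[0.005,-0.0017,0.04],[0.0039,0.0062,-0.0161]],[[0.005,-0.0017,0.09],[0.0039,0.0062,-0.0161]],[[0.005,-0.0017,0.13],[0.0039,0.0062,-0.0161]],[[0.005,-0.0017,0.138],[0.0039,0.0062,-0.0161]],[[0.005,-0.0017,0.138],[0.0039,0.0062,-0.0161]],[[0.005,-0.0017,0.138],[0.0039,0.0062,-0.0161]]]'>/dev/null
python3 - <<'E'
from g import *
print(where(),observe()['grip_width']); rel(deck(96.5,2.5,30),TD)
for n in('scene','top'):
    p,d=get_image(n); np.savez(f'/tmp/{n}4.npz',p=p,d=d); D=(cloud(n,d)-DO)@T*1e3; h=cv2.cvtColor(p,cv2.COLOR_RGB2HSV)
    m=((h[...,0]<22)|(h[...,0]>170))&(h[...,1]>90)&(h[...,2]>60)&(abs(D[...,1])<40)&(abs(D[...,0]-95)<40)&(D[...,2]<110)&(D[...,2]>25)
    hi=m&(D[...,2]>62)
    print(n,m.sum(),hi.sum(),D[hi].mean(0) if hi.any() else '', (D[m&~hi].min(0),D[m&~hi].max(0)) if (m&~hi).any() else '')
E
```

```text
(array([98.2991,  2.7153, 41.211 ]), array([-0.0276,  0.1986, -0.3358]), array([-0.1616,  0.2442, -0.7733]), 17.0) 0.019173406215695583
shift [-0.0037  0.0004  0.0224] turn [ 0.0002 -0.0011  0.0019]
scene 76 9 [92.2526  1.8674 89.1634] (array([ 78.6189, -20.0374,  30.2751]), array([110.1828,  18.7203,  43.4363]))
top 17 0  (array([100.8185, -14.3515,  30.485 ]), array([113.0807,  -6.0221,  44.9658]))
```

```bash
python3 -m handwheel '[[[-0.004,0.001,0.01],[0,-0.001,0.002]],[[-0.004,0.001,0.018],[0,-0.001,0.002]],[[-0.004,0.001,0.026],[0,-0.001,0.002]],[[-0.004,0.001,0.026],[0,-0.001,0.002]]]'>/dev/null; python3 -c "
from g import *
print(where())"; python3 -m handwheel '[[[0,0,0.003],[0,0,0]],[[0,0,0.006],[0,0,0]],[[0,0,0.006],[0,0,0]]]'>/dev/null; python3 -c "
from g import *
print(where())"
```

```text
(array([95.5041,  2.2586, 27.0163]), array([ 0.0332, -0.0516,  0.0198]), array([-0.1666, -0.1454,  0.2609]), 17.5)
(array([95.7563,  2.1705, 24.4346]), array([ 0.0081, -0.0182,  0.0057]), array([-0.5256,  0.7753, -0.2422]), 17.8)
```

```bash
for i in 1; do python3 -m handwheel '[[[0,0,0.003],[0,0,0]],[[0,0,0.003],[0,0,0]]]'>/dev/null; python3 -c "
from g import *
print(where())"; done; python3 -m handwheel '[[[0,0,0.003],[0,0,0]],[[0,0,0.003],[0,0,0]]]'>/dev/null; python3 -c "
from g import *
print(where())"; python3 -m handwheel '[[[0,0,0.003],[0,0,0]],[[0,0,0.003],[0,0,0]]]'>/dev/null; python3 -c "
from g import *
print(where())"
```

```text
(array([95.7902,  2.1687, 22.9877]), array([ 0.0035, -0.013 , -0.0001]), array([-0.532 ,  0.5699, -0.7008]), 18.0)
(array([95.745 ,  2.1582, 21.4301]), array([ 0.0061, -0.0169,  0.0035]), array([-0.1608,  0.8953, -0.6919]), 18.2)
(array([95.769 ,  2.1557, 19.9407]), array([ 0.0035, -0.0144,  0.0028]), array([-0.7281,  1.1011, -0.8609]), 18.4)
```

```bash
python3 -m handwheel '[[[0,0,0.003],[0,0,0]],[[0,0,0.003],[0,0,0]]]'>/dev/null; python3 -c "
from g import *
print(where())"; python3 -m handwheel '[[[0,0,0.003],[0,0,0]],[[0,0,0.003],[0,0,0]]]'>/dev/null; python3 -c "
from g import *
print(where(),observe()['grip_width'])"
```

```text
(array([95.8645,  2.0067, 18.4808]), array([-0.0125, -0.0035,  0.0004]), array([-0.6426, -0.7103, -1.06  ]), 18.6)
(array([95.809 ,  1.9491, 16.979 ]), array([-0.0172, -0.0082,  0.005 ]), array([-0.8344, -1.6451, -0.2662]), 18.8) 0.019212855648766698
```

```bash
python3 -m handwheel '[[[0,0,0.003],[0,0,0]],[[0,0,0.003],[0,0,0]]]'>/dev/null; python3 -c "
from g import *
print(where())"; python3 -m handwheel '[[[0,0,0.003],[0,0,0]],[[0,0,0.003],[0,0,0]]]'>/dev/null; python3 -c "
from g import *
print(where(),observe()['grip_width'])"; python3 -m handwheel '[[[0,0,0.003],[0,0,0]],[[0,0,0.003],[0,0,0]]]'>/dev/null; python3 -c "
from g import *
print(where(),observe()['grip_width'])"
```

```text
(array([95.7959,  1.9643, 15.4855]), array([-0.0183, -0.0099, -0.0002]), array([-0.5165, -0.8966,  0.505 ]), 19.0)
(array([95.8867,  1.8868, 14.0162]), array([-0.0284,  0.0015,  0.0019]), array([-1.0165, -2.8697, -0.1455]), 19.2) 0.018735057055509884
(array([95.8803,  1.9362, 12.471 ]), array([-0.0226,  0.0009,  0.0024]), array([-0.4118, -3.09  ,  0.1521]), 19.4) 0.01895856531285909
```

```bash
python3 -m handwheel '[[[0,-0.001,0.003],[0,0,0]],[[0,-0.001,0.006],[0,0,0]],[[0,-0.001,0.006],[0,0,0]]]'>/dev/null
python3 - <<'E'
from g import *
print(where(),observe()['grip_width'])
for n in('scene','top'):
    p,d=get_image(n); D=(cloud(n,d)-DO)@T*1e3; h=cv2.cvtColor(p,cv2.COLOR_RGB2HSV)
    m=((h[...,0]<22)|(h[...,0]>170))&(h[...,1]>90)&(h[...,2]>60)&(abs(D[...,1])<40)&(abs(D[...,0]-95)<40)&(D[...,2]<110)&(D[...,2]>25)
    for lab,k in(('red',(h[...,0]<6)|(h[...,0]>170)),('or',(h[...,0]>=6)&(h[...,0]<22))):
        w=D[m&k]; print(n,lab,len(w),w.mean(0) if len(w) else '',np.percentile(w,[5,95],axis=0) if len(w) else '')
E
```

```text
(array([95.9674,  2.1677,  9.5378]), array([-0.0554,  0.0114, -0.0024]), array([-1.1406, -4.427 ,  0.9835]), 19.7) 0.019043861262220584
scene red 9 [89.9398  2.4415 56.999 ] [[88.2059 -6.4294 41.4286]
 [91.7381  9.5153 68.1896]]
scene or 46 [85.7933 -2.4412 41.0049] [[ 80.3957 -17.4919  33.1829]
 [ 91.8598  12.4216  55.2211]]
top red 0  
top or 7 [108.2886 -10.1547  37.9274] [[105.7203 -12.3415  32.4429]
 [110.1754  -7.953   45.0185]]
```

```bash
python3 -m handwheel '[[[0,0.002,0.001],[0,0,0]],[[0,0.002,0.004],[0,0,0]],[[0,0.002,0.004],[0,0,0]]]'>/dev/null; python3 -c "
from g import *
print(where())"; python3 -m handwheel '[[[0,0,0.003],[0,0,0]],[[0,0,0.003],[0,0,0]]]'>/dev/null; python3 -c "
from g import *
print(where(),observe()['grip_width'])"
```

```text
(array([95.5626,  1.9422,  7.2506]), array([ 0.0429, -0.0405,  0.0131]), array([-0.518 , -2.4319,  0.1799]), 20.1)
(array([95.5895,  1.9298,  5.7896]), array([ 0.0375, -0.0371,  0.0061]), array([-0.552 , -0.6186, -1.1634]), 20.3) 0.018763345656520655
```

```bash
python3 -m handwheel '[[[0,0,0],[0,0,0]],[[0,0,0],[0,0,0]],[[0,0,0],[0,0,0]],[[0,0,-0.04],[0,0,0]],[[0,0,-0.08],[0,0,0]],[[0,0,-0.1],[0,0,0]],[[0,0,-0.1],[0,0,0]]]' 0.6 | grep -E 'force|width'; python3 -m handwheel '[[[0,0,0],[0,0,0]],[[0,0,0],[0,0,0]],[[0,0,0],[0,0,0]],[[0,0,0],[0,0,0]],[[0,0,0],[0,0,0]]]' 0 60 | grep -E 'force|width'
python3 - <<'E'
from g import *
print(where()); rel(deck(95.8,1.8,22),TD)
p,d=get_image('scene'); D=(cloud('scene',d)-DO)@T*1e3; h=cv2.cvtColor(p,cv2.COLOR_RGB2HSV)
m=((h[...,0]<6)|(h[...,0]>170))&(h[...,1]>90)&(abs(D[...,1])<30)&(abs(D[...,0]-95)<30)&(D[...,2]>25)
print(m.sum(),D[m].mean(0),D[m].max(0))
E
```

```text
ft_force: [0.1, 0.8, 0.2]
grip_width: 0.0511
gripper_force: 0.0
ft_force: [-0.6, 0.4, 0.4]
grip_width: -0.0004
gripper_force: 0.0
(array([95.696 ,  1.7043, 55.7982]), array([ 0.0198, -0.0297,  0.0049]), array([-0.2689,  0.4419,  0.6734]), 21.5)
shift [ 0.0002 -0.0002  0.0676] turn [-0.0001  0.0002 -0.    ]
32 [93.9506 -4.0943 56.004 ] [105.5894   8.3587 100.4195]
```

```bash
python3 -m handwheel '[[[0,0,0.03],[0,0,0]],[[0,0,0.055],[0,0,0]],[[0,0,0.068],[0,0,0]],[[0,0,0.074],[0,0,0]],[[0,0,0.08],[0,0,0]],[[0,0,0.08],[0,0,0]]]'>/dev/null; python3 -c "
from g import *
print(where())"; python3 -m handwheel '[[[0,0,0.004],[0,0,0]],[[0,0,0.008],[0,0,0]],[[0,0,0.008],[0,0,0]]]'>/dev/null; python3 -c "
from g import *
print(where())"
```

```text
(array([95.7966,  1.7   , 15.9587]), array([ 0.0099, -0.0156, -0.002 ]), array([ 0.5148,  0.9045, -0.37  ]), 22.15)
(array([95.7846,  1.6252, 11.9821]), array([ 0.0007, -0.0108,  0.0038]), array([-1.0811, -0.13  , -0.3941]), 22.45)
```

```bash
python3 -m handwheel '[[[0,0,0.004],[0,0,0]],[[0,0,0.006],[0,0,0]],[[0,0,0.006],[0,0,0]]]'>/dev/null; python3 -c "
from g import *
print(where())"; python3 -m handwheel '[[[0,0,0.002],[0,0,0]],[[0,0,0.004],[0,0,0]],[[0,0,0.004],[0,0,0]]]'>/dev/null; python3 -c "
from g import *
print(where())"
```

```text
(array([95.7352,  1.6916,  8.9434]), array([ 0.01  , -0.0184,  0.0055]), array([-0.4592, -0.2382,  0.6016]), 22.75)
(array([95.7456,  1.6787,  6.9489]), array([ 0.0082, -0.0169,  0.0059]), array([-1.3232,  0.9231, -0.1995]), 23.05)
```

```bash
python3 -m handwheel '[[[0,0,0.003],[0,0,0]],[[0,0,0.003],[0,0,0]]]'>/dev/null; python3 -c "
from g import *
print(where())"; python3 -m handwheel '[[[0,0,0.003],[0,0,0]],[[0,0,0.003],[0,0,0]]]'>/dev/null; python3 -c "
from g import *
print(where())"
python3 - <<'E'
from g import *
p,d=get_image('scene'); D=(cloud('scene',d)-DO)@T*1e3; h=cv2.cvtColor(p,cv2.COLOR_RGB2HSV)
for lab,k in(('red',(h[...,0]<6)|(h[...,0]>170)),('or',(h[...,0]>=6)&(h[...,0]<22))):
    m=k&(h[...,1]>90)&(abs(D[...,1])<30)&(abs(D[...,0]-95)<30)&(D[...,2]>25); w=D[m]
    print(lab,len(w),np.percentile(w,[5,50,95],axis=0) if len(w) else '')
E
```

```text
(array([95.8252,  1.6807,  5.5085]), array([ 0.0046, -0.0087,  0.0002]), array([-1.2953, -0.5582,  0.6479]), 23.25)
(array([95.9584,  1.5998,  5.3002]), array([-0.043 ,  0.0138, -0.0629]), array([-4.3156,  0.6231, 18.3152]), 23.45)
red 4 [[ 86.1479 -28.9541  44.9051]
 [ 87.8242 -18.6422  71.7895]
 [ 91.872   -7.7713  97.6464]]
or 54 [[ 80.4167 -16.291   31.9543]
 [ 87.409   -2.2506  39.9193]
 [ 94.0589  13.4185  58.5028]]
```

```bash
python3 -m handwheel '[[[0,0,0.002],[0,0,0]],[[0,0,0.002],[0,0,0]]]'>/dev/null; python3 -c "
from g import *
print(where())"; python3 -m handwheel '[[[0,0,-0.04],[0,0,0]],[[0,0,-0.12],[0,0,0]],[[0,0,-0.2],[0,0,0]],[[0,0.05,-0.28],[0,0,0]],[[-0.05,-0.15,-0.36],[0,0,0]],[[-0.15,-0.25,-0.36],[0,0,0]],[[-0.2,-0.35,-0.36],[0,0,0]],[[-0.2,-0.4,-0.36],[0,0,0]],[[-0.2,-0.4,-0.36],[0,0,0]]]' | head -2
python3 - <<'E'
from g import *
ims=[]
for n in('scene','top'):
    p,d=get_image(n); np.savez(f'/tmp/{n}5.npz',p=p,d=d); D=(cloud(n,d)-DO)@T*1e3; h=cv2.cvtColor(p,cv2.COLOR_RGB2HSV)
    for lab,k in(('red',(h[...,0]<6)|(h[...,0]>170)),('or',(h[...,0]>=6)&(h[...,0]<22))):
        m=k&(h[...,1]>90)&(abs(D[...,1])<30)&(abs(D[...,0]-95)<30)&(D[...,2]>25); w=D[m]
        print(n,lab,len(w),np.percentile(w,[5,50,95],axis=0) if len(w) else '')
    m=(abs(D[...,2]-55)<4)&(abs(D[...,1])<20)&(D[...,0]<70)&(D[...,0]>-40)&(p.max(2)<80); print('knob',D[m].mean(0) if m.any() else '')
    u,v=proj(n,deck(80,0,43)).astype(int); ims.append(cv2.resize(p[v-40:v+40,u-40:u+40,::-1],(400,400),interpolation=2))
cv2.imwrite('pics/b8.png',np.hstack(ims))
E
```

```text
(array([96.0399,  1.5963,  5.1412]), array([-0.0681,  0.0293, -0.0974]), array([-7.9454,  1.6658, 30.418 ]), 23.7)
time_s: 24.6
position: [0.4017, 0.0509, 0.258]
scene red 32 [[ 88.9867  -8.0557  39.1225]
 [ 96.671   -2.4789  43.4027]
 [104.7487   8.347   46.1482]]
scene or 117 [[ 82.0104 -17.1753  33.3732]
 [ 97.8171  -0.7614  38.903 ]
 [113.4911  16.8904  43.496 ]]
knob [43.1166 -1.9218 54.3067]
top red 54 [[ 87.791   -6.9789  30.0741]
 [ 98.1707   2.8492  41.8178]
 [104.8689  13.4791  47.2183]]
top or 142 [[ 79.3483 -13.4503  31.6546]
 [ 97.3331   2.9714  40.3165]
 [113.7211  19.6052  45.7509]]
knob [41.2912  1.2449 55.1992]
```

View pics/b8.png

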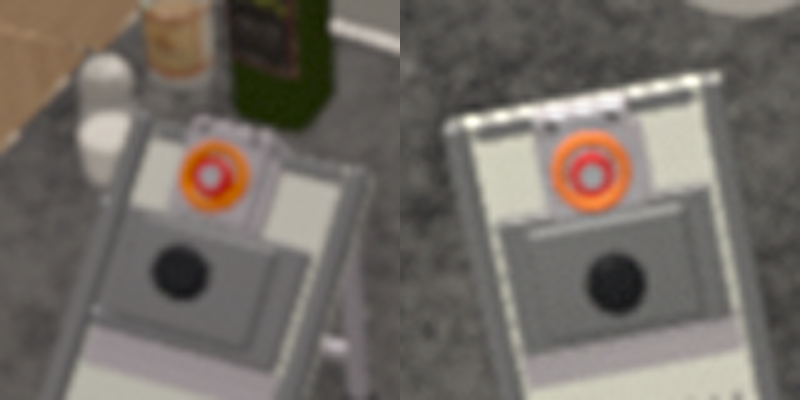

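The head sits home in the orange collar, red at crop (212,177) in the scene view and (592,172) in the top view. Its face is about 2–3 mm above the collar, as it should be. The knob is at the stop and the arm is clear. I hand in.

```bash
python3 -c "
from rig import *
s=observe();print(s['ft_force'],s['time_s']);print(close_job())"
```

```text
[-0.35121438  0.05270462  0.33696709] 24.7
the job is handed in; nothing more can be done
None
```

I handed the job in at 24.7 s: the food holder is at its end stop, the red pin is pushed home in the orange collar, and the spare pin and the other things were not handled; no verdict was returned.

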